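Load the orbital shaker

TASK

Load the orbital shaker: stand the clear white-capped bottle, the two amber bottles and the blue-capped vial each in the rubber cup on the shaker's platform that is sized for it, the widest vessel in the widest cup and so on down to the vial in the narrowest. Each must stand upright and fully down on the floor of its cup, let go and at rest. Keep every vessel upright on the way, never tipping one over, and leave the timer and the beaker where they are; mind the clear glass side pane to the right of the vessels.

Things in the scene. Friction and masses are not known exactly. Their poses are not given: they have to be found in the camera images.
- media_bottle_mid (a point): Tallest vessel: clear rigid bottle of pale medium, blue and white label, white screw cap; 103 mm high, 0.19 kg. Body 58 mm across, straight from 4 to 57 mm above the underside, then a shoulder; cap 37 mm across, 83 to 103 mm up, clear of the shoulder from 89 mm. Loose, starts upright on the bench. Point: on its axis, 51.5 mm above the underside (half-way up); z up.
- amber_bottle_mid (a point): Larger of the two brown (amber) bottles, black screw cap; 86 mm high, 0.13 kg. Body 50 mm across, straight from 3 to 43 mm above the underside, then a shoulder; cap 33 mm across, 66 to 86 mm up, clear of the shoulder from 71 mm. Loose, starts upright on the bench. Point: on its axis, 43 mm above the underside (half-way up); z up.
- small_amber_bottle_mid (a point): Smaller of the two brown (amber) bottles, black screw cap; 68 mm high, 0.08 kg. Body 38 mm across, straight only from 3 to 28 mm up, so most of it goes into the cup; best held by its cap, 29 mm across, 48 to 68 mm above the underside. Loose, starts upright on the bench. Point: on its axis, 34 mm above the underside (half-way up); z up.
- blue_vial_mid (a point): Slender glass vial of pale medium with a blue screw cap; 72 mm high, 0.04 kg. Body 21 mm across up to 54 mm above the underside; cap 23 mm across, 60 to 72 mm up. Loose, starts upright on the bench. Point: on its axis, 36 mm above the underside (half-way up); z up.
- cup_large_seat (a point): Centre of the flat inner floor of a fixed flared black rubber cup: the widest of four at the corners of an 82 mm square on the shaker's platform, for the clear bottle with the white cap. Bore 64 mm, opening over its top 9 mm to a mouth 72 mm wide; rim 78 mm across outside and 28 mm above this point, where the vessel's underside comes to rest. z up.
- cup_medium_seat (a point): Centre of the flat inner floor of a fixed flared black rubber cup: the second widest of four at the corners of an 82 mm square on the shaker's platform, for the larger amber bottle. Bore 56 mm, opening over its top 9 mm to a mouth 64 mm wide; rim 70 mm across outside and 24 mm above this point, where the vessel's underside comes to rest. z up.
- cup_small_seat (a point): Centre of the flat inner floor of a fixed flared black rubber cup: the second narrowest of four at the corners of an 82 mm square on the shaker's platform, for the small amber bottle. Bore 44 mm, opening over its top 9 mm to a mouth 52 mm wide; rim 58 mm across outside and 17 mm above this point, where the vessel's underside comes to rest. z up.
- cup_narrow_seat (a point): Centre of the flat inner floor of a fixed flared black rubber cup: the narrowest of four at the corners of an 82 mm square on the shaker's platform, for the blue-capped vial. Bore 29 mm, opening over its top 9 mm to a mouth 37 mm wide; rim 43 mm across outside and 26 mm above this point, where the vessel's underside comes to rest. z up.
- timer: Bystander: white bench timer lying on its back near the front edge, left of the work, 58 x 62 x 18 mm; origin at the centre of its underside.
- beaker: Bystander: small empty-looking glass beaker behind the work, 45 mm across, 57 mm high; origin at the centre of its underside.
Things that resemble listed ones, but are neither listed nor needed, are in the scene too. What is shaped like the part that bears amber_bottle_mid but red is not meant.

How it is judged:
At the end, for the whole second after the job is handed in: Each of the four vessels stands in the cup sized for it: its axis within 9 mm of the cup's centre, its underside within 5 mm of the seat, upright within 0.12 rad (7 degrees), and at rest (under 0.02 m/s) (horizontal distance between media_bottle_mid and cup_large_seat below 0.009 m and z of media_bottle_mid in the frame of cup_large_seat between 0.0465 and 0.0565 m and angle between each of media_bottle_mid, amber_bottle_mid, small_amber_bottle_mid, blue_vial_mid's own z axis and vertical below 0.12 rad and linear speed of each of media_bottle, amber_bottle, small_amber_bottle, blue_vial below 0.02 m/s and horizontal distance between amber_bottle_mid and cup_medium_seat below 0.009 m and z of amber_bottle_mid in the frame of cup_medium_seat between 0.038 and 0.048 m and horizontal distance between small_amber_bottle_mid and cup_small_seat below 0.009 m and z of small_amber_bottle_mid in the frame of cup_small_seat between 0.029 and 0.039 m and horizontal distance between blue_vial_mid and cup_narrow_seat below 0.009 m and z of blue_vial_mid in the frame of cup_narrow_seat between 0.031 and 0.041 m); the robot touches nothing.
It fails at once if a vessel is tipped more than 0.7 rad (40 degrees) from upright (angle between any of media_bottle_mid, amber_bottle_mid, small_amber_bottle_mid, blue_vial_mid's own z axis and vertical above 0.7 rad).
It fails at once if the timer or the beaker is shifted more than 20 mm (distance of any of timer, beaker from where it was at the start of the episode above 0.02 m).
It also fails if it takes over 114 s, if anything falls off the work surface, if the arm or the gripper's body presses on something with over 40 N, if the wrist force passes 120 N, or if a joint passes its speed limit or range.

ROBOT

A 6-joint arm with a two-finger parallel gripper is mounted at the origin on a cart in front of the work surface, level with it; the furniture and walls round the work are solid. World frame = base frame: x ahead of the robot, y to its left, z up, the work surface at z = 0. Lengths are in m, angles in rad, forces in N, time in s.
With the tool pointing down it reaches from about 0.225 to 0.725 m from the base axis. Payload 3.1 kg.
Tool frame: the origin (TCP) lies between the finger pads; the fingertips stand 19 mm ahead of it and the grasp point (between the pads) is the TCP; z points along the fingers, y is the line along which they close (so a half turn about z gives the same grasp; the last joint's range is limited). The gripper opens to 85 mm and grips with 20 to 120 N. Pads are 22 mm wide; open, the fingers measure 114 mm over their backs; the gripper's body (76 mm by 85 mm) begins 54 mm behind the grasp point. The pads swing forward as they close: fully open they stand 13 mm farther back than shut.
Start: joints at [-1.272, 0.048, 0.099, 1.622, 0, 1.443], TCP at [0.217, -0.478, 0.25] pointing down, gripper open.
Joint ranges: [-2.91, 2.91], [-0.99, 1.94], [-1.21, 1.42], [-2.12, 2.29], [-1.49, 1.47], [-3.14, 3.14]. Speed limits (rad/s): [2.79, 2.79, 3.14, 3.14, 3.14, 3.14].

INTERFACE

Orientations are given as a unit quaternion [w, x, y, z].
In Python, from station import bot gives the robot as it stands.
- The arm moves only by the tool drive_tool, never from a script. Its argument "increments" is a list of rows, each a list of 5 numbers: the opening, from -1 (shut) to 1 (fully open), so that 0 is half open, then the shift along the tool's x, y, z in m, then the turn about the tool's z in rad. In form: [[jaw, x, y, z, twist], ...]. A call has 1 to 8 rows; each row is the pose to reach, as a shift and turn from the pose commanded when the call began, along the tool's axes at that moment; what a row does not reach only later rows make up. A row lasts 1/10 s, in which the tool goes at most 50 mm and 8.59 degrees, less where a joint would pass 70% of its speed; a pose out of reach is approached as far as the arm can. A call with a gripper value outside its range is refused whole. The fingers move at their own pace and stop on an object; the grip force is fixed at half the most. Time passes only in rows, so rows that repeat a pose let the fingers close. It gives the time, the measured TCP pose, the force, the opening and the grip force at its end, in the units of the state.
- bot.get_obs(): the state, without advancing time (a new reading comes with each control period).
- bot.grab_frame(name): name is "scene" or "top"; returns (picture, depth): 384x512x3 uint8, blue, green, red; 384x512 float32, m along the optical axis (not along the pixel's ray), 0 where there is no reading.
- bot.camera_info(name): a dict with "camera_matrix" (3x3 intrinsics, pixels), "R" (3x3) and "t" (3): a world point X has camera coordinates R X + t. Camera axes: x right, y down, z forward; pixel columns grow to the right and rows downward; lengths in m; the calibration is good to about 2 mm. A picture is of the moment at which its call begins. camera_info takes no time and is no camera call.
- bot.job_done(): hands the job in; it is judged then, once.
The state is a dict: "time": time; "joint_pos": joint angles; "joint_vel": joint speeds; "joint_efforts": joint torques, N m; "eef_pos": TCP position; "tcp_rot": TCP orientation; "ft_force": force on the tool from outside, world axes, zero at the start; "torque": the same for the moment, N m; "finger_gap": finger opening in m; "grip_force": force on a finger pad.
Only numpy, scipy, OpenCV 4.12 (cv2) and the standard library are available. Lean on these libraries where they do the work, as an engineer would, in place of code of your own. Each camera call takes 0.05 s, during which the arm holds its last target. There are 200 camera calls.

## Working session

There is one attempt and no reset: what is moved stays moved. The work goes in short steps, Python scripts to look and compute and a tool call to move; the robot and the scene stay as the last step left them, time stands still between calls to the robot, and variables do not carry over. Pictures are saved under pics/ and viewed, at most 14 in all, crops included, and the job is handed in when it is done.

Besides the shell and the picture viewer there is one more tool, called as a command line: name --pt "numbers of a row" for each row, then --argument value for the rest. drive_tool: Moves the arm, as the interface text tells. Its arguments: {"type":"object","properties":{"increments":{"type":"array","items":{"type":"array","items":{"type":"number"}}}},"required":["increments"]}

```bash
mkdir -p pics; ls; python3 - <<'E'
from station import bot
import cv2,numpy as np
for n in("scene","top"):
    p,d=bot.grab_frame(n);cv2.imwrite(f"pics/{n}0.png",p);np.save(f"pics/{n}0.npy",d)
    c=bot.camera_info(n);print(n,np.round(c["camera_matrix"],1).tolist(),np.round(c["R"],3).tolist(),np.round(c["t"],3).tolist())
o=bot.get_obs();print(o["time"],o["eef_pos"],o["tcp_rot"],o["finger_gap"])
E
```

```text
pics
scene [[382.4, 0.0, 255.7], [0.0, 382.4, 189.9], [0.0, 0.0, 1.0]] [[-0.755, -0.656, 0.016], [-0.405, 0.446, -0.799], [0.516, -0.609, -0.602]] [0.431, 0.295, 0.71]
top [[411.5, 0.0, 255.2], [0.0, 411.5, 191.7], [0.0, 0.0, 1.0]] [[-0.012, -1.0, 0.014], [-0.996, 0.011, -0.086], [0.086, -0.015, -0.996]] [-0.015, 0.555, 1.137]
0.1 [ 0.21714693 -0.47740913  0.24921884] [-1.07707132e-03  9.77321207e-01  2.11759509e-01 -9.26806881e-05] 0.08557367730045111
```

View pics/scene0.png

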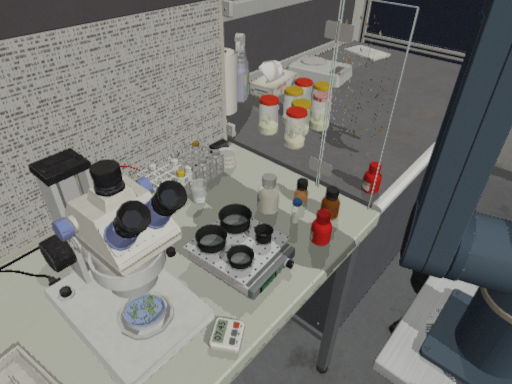

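View pics/top0.png

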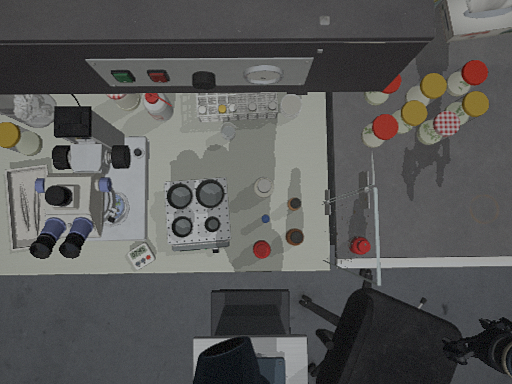

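The scene camera shows the cups at about (236,218), (211,238), (264,235) and (240,256), with the vessels to their right. The top view gives these candidates:
- White cap at (263,185).
- Blue cap at (265,218).
- Black caps at (294,203) and (294,237).
- Red bottles at (261,248) and (360,245), which are the decoys.

By size, the larger amber should be the one at (294,237). I'll check that in an enlarged crop.

```bash
cat > h.py <<'E'
from station import bot
import numpy as np,cv2
def at_z(name,uv,z):
    c=bot.camera_info(name);K,R,t=[np.array(c[k],float) for k in("camera_matrix","R","t")]
    C=-R.T@t; r=R.T@np.linalg.solve(K,[uv[0],uv[1],1.]); return C+r*(z-C[2])/r[2]
def back(name,d):
    c=bot.camera_info(name);K,R,t=[np.array(c[k],float) for k in("camera_matrix","R","t")]
    v,u=np.mgrid[:d.shape[0],:d.shape[1]]
    P=np.stack([(u-K[0,2])/K[0,0]*d,(v-K[1,2])/K[1,1]*d,d],-1)
    return (P-t)@R
E
python3 - <<'E'
from h import *
p=cv2.imread("pics/top0.png");d=np.load("pics/top0.npy");X=back("top",d)
cv2.imwrite("pics/c1.png",cv2.resize(p[165:275,155:345],None,fx=4.2,fy=4.2,interpolation=cv2.INTER_CUBIC))
for n,(u,v) in dict(white=(263,185),blue=(265,218),sam=(294,203),lam=(294,237),red=(261,248),cupL=(210,193),cupM=(180,195),cupS=(182,227),cupN=(213,224),plat=(197,210),bench=(290,170),pane=(328,200)).items():
    print(n,np.round(X[v,u],3))
# high parts: segment tops by height
for n,(u,v,h,r) in dict(white=(263,185,.103,14),blue=(265,218,.072,8),sam=(294,203,.068,12),lam=(294,237,.086,13)).items():
    w=X[v-r:v+r+1,u-r:u+r+1];m=(abs(w[...,2]-h)<.006)
    q=w[m];print(n,m.sum(),q.min(0).round(3),q.max(0).round(3),q.mean(0).round(3)) if m.sum() else print(n,0)
E
```

```text
white [ 0.565 -0.041  0.102]
blue [ 0.479 -0.046  0.078]
sam [ 0.519 -0.125  0.071]
lam [ 0.428 -0.122  0.089]
red [ 0.4   -0.034  0.088]
cupL [0.55  0.103 0.054]
cupM [0.545 0.184 0.057]
cupS [ 0.455 -0.004  1.18 ]
cupN [0.465 0.095 0.051]
plat [0.504 0.139 0.051]
bench [ 0.618 -0.123  0.004]
pane [ 0.524 -0.213  0.094]
white 147 [ 0.547 -0.062  0.097] [ 0.581 -0.028  0.108] [ 0.565 -0.044  0.104]
blue 57 [ 0.468 -0.057  0.067] [ 0.49  -0.038  0.078] [ 0.478 -0.048  0.072]
sam 85 [ 0.507 -0.145  0.063] [ 0.532 -0.117  0.073] [ 0.52  -0.13   0.068]
lam 114 [ 0.414 -0.143  0.081] [ 0.443 -0.114  0.091] [ 0.428 -0.129  0.086]
```

View pics/c1.png

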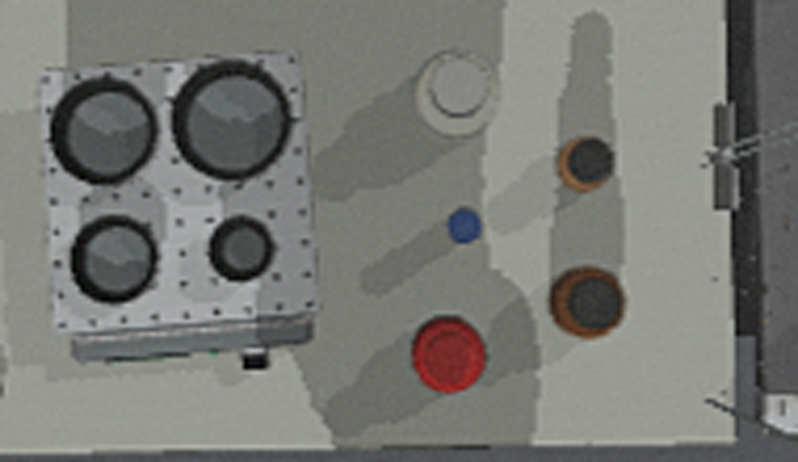

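The crop settles it:
- **Cups:** the widest is at crop (232,120), medium at (104,131), small at (114,260) and narrow at (241,248).
- **Ambers:** the larger is at crop (590,303) and the smaller at (587,163). The similar red bottle at (449,354) is the decoy.

Next I'll compute the centres.

```bash
python3 - <<'E'
from h import *
p=cv2.imread("pics/top0.png");g=p.max(2);d=np.load("pics/top0.npy");X=back("top",d)
for n,(u,v),z in(("white",(460,88),.103),("blue",(464,226),.072),("sam",(591,159),.068),("lam",(596,303),.086)):
    uv=(155+(u+.5)/4.2-.5,165+(v+.5)/4.2-.5);print(n,at_z("top",uv,z).round(4))
fl=.053; cs=[]
for n,(u,v),h in(("L",(232,120),.028),("M",(104,131),.024),("S",(114,260),.017),("N",(241,248),.026)):
    c0=at_z("top",(155+u/4.2,165+v/4.2),fl+h);
    u=int(155+u/4.2);v=int(165+v/4.2);w=X[v-16:v+17,u-16:u+17].reshape(-1,3);r={"L":.039,"M":.035,"S":.029,"N":.0215}[n]
    q=w[np.hypot(*(w-c0)[:,:2].T)<r*.55];zf=np.median(q[:,2])
    rim=w[(abs(np.hypot(*(w-c0)[:,:2].T)-r+.003)<.003)]
    # dark ring outline
    a=(g[v-18:v+19,u-18:u+19]<62).astype(np.uint8)
    a=cv2.resize(g[v-18:v+19,u-18:u+19],None,fx=8,fy=8,interpolation=cv2.INTER_CUBIC);a=(a<70).astype(np.uint8)
    k=max(cv2.findContours(a,0,1)[0],key=cv2.contourArea);e=cv2.fitEllipse(k)
    uv=((e[0][0]+.5)/8-.5+u-18,(e[0][1]+.5)/8-.5+v-18);c=at_z("top",uv,fl+h);cs.append(c)
    print(n,"hand",c0.round(4),"fit",c.round(4),np.round(np.array(e[1])/8,1),"floor",zf.round(4),"rimz",np.median(rim[:,2]).round(4),np.percentile(rim[:,2],90).round(4))
cs=np.array(cs)[:,:2]
# rigid fit of square L(back right) M(back left) S(front left) N(front right)
m=.041*np.array([[1,-1],[1,1],[-1,1],[-1,-1]]);c=cs.mean(0);U,S,V=np.linalg.svd((cs-c).T@m);R=U@V
print("square",(m@R.T+c).round(4),np.arctan2(R[1,0],R[0,0]))
pl=X[190:240,165:230].reshape(-1,3);print(np.histogram(pl[:,2],np.arange(.04,.09,.002)))
E
```

```text
white [ 0.5635 -0.0442  0.103 ]
blue [ 0.4778 -0.0466  0.072 ]
sam [ 0.52   -0.1294  0.068 ]
lam [ 0.4281 -0.1286  0.086 ]
L hand [0.5458 0.0996 0.081 ] fit [0.5467 0.1014 0.081 ] [28.3 28.4] floor 0.0546 rimz 0.0788 0.083
M hand [0.54   0.1816 0.077 ] fit [0.5411 0.1832 0.077 ] [25.2 25.5] floor 0.0546 rimz 0.0747 0.0792
S hand [0.4579 0.1762 0.07  ] fit [0.4595 0.1775 0.07  ] [20.4 21.2] floor 0.0545 rimz 0.0674 0.0723
N hand [0.4644 0.0944 0.079 ] fit [0.4649 0.0956 0.079 ] [15.1 15.4] floor 0.0539 rimz 0.0772 0.0814
square [[0.5468 0.1013]
 [0.5411 0.1831]
 [0.4593 0.1775]
 [0.465  0.0957]] 0.06892176067686913
(array([  0,   0,  21, 133, 436, 718, 671, 399, 165,  48,  15,  21,  26,
        29,  43,  54,  45,  63,  82,  69,  51,  35,   7,   0]), array([0.04 , 0.042, 0.044, 0.046, 0.048, 0.05 , 0.052, 0.054, 0.056,
       0.058, 0.06 , 0.062, 0.064, 0.066, 0.068, 0.07 , 0.072, 0.074,
       0.076, 0.078, 0.08 , 0.082, 0.084, 0.086, 0.088]))
```

drive_tool --pt "1 0 0 0 0.1" --pt "1 0 0 0 0.2" --pt "1 0 0 0 0.3" --pt "1 0 0 0 0.43"

```text
time: 0.5
eef_pos: [0.2172, -0.4776, 0.2496]
tcp_rot: [-0.001, 1.0, -0.004, -0.0]
ft_force: [-0.0, 0.7, -0.1]
finger_gap: 0.0855
grip_force: 0.0
```

drive_tool --pt "0.4 0 -0.045 0 0" --pt "0.4 0 -0.09 0 0" --pt "0.4 0 -0.135 0 0" --pt "0.4 0 -0.18 0 0" --pt "0.4 0 -0.225 0 0" --pt "0.4 0.01 -0.27 0 0" --pt "0.4 0.03 -0.315 0 0" --pt "0.4 0.05 -0.348 0 0"

```text
time: 1.3
eef_pos: [0.2682, -0.1279, 0.2503]
tcp_rot: [0.0, 1.0, -0.002, 0.0]
ft_force: [0.7, -1.1, 0.1]
finger_gap: 0.0598
grip_force: 0.0
```

drive_tool --pt "0.4 0.045 0 0 0" --pt "0.4 0.09 0 0 0" --pt "0.4 0.13 -0.001 0.02 0" --pt "0.4 0.16 -0.001 0.06 0" --pt "0.4 0.16 -0.001 0.1 0" --pt "0.4 0.16 -0.001 0.13 0" --pt "0.4 0.16 -0.001 0.13 0"

```text
time: 2.0
eef_pos: [0.4243, -0.1274, 0.1143]
tcp_rot: [-0.003, 1.0, -0.001, -0.006]
ft_force: [-0.1, -0.3, -0.5]
finger_gap: 0.0599
grip_force: 0.0
```

```bash
python3 - <<'E'
from h import *
p,d=bot.grab_frame("scene");q,_=bot.grab_frame("top")
a=cv2.resize(p[120:270,230:400],(510,450),interpolation=cv2.INTER_CUBIC)
b=cv2.resize(q[170:280,230:340],(280,280),interpolation=cv2.INTER_CUBIC)
cv2.imwrite("pics/a1.png",np.hstack([a,np.vstack([b,np.zeros((170,280,3),np.uint8)])]))
E
```

```text
(no output)
```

View pics/a1.png

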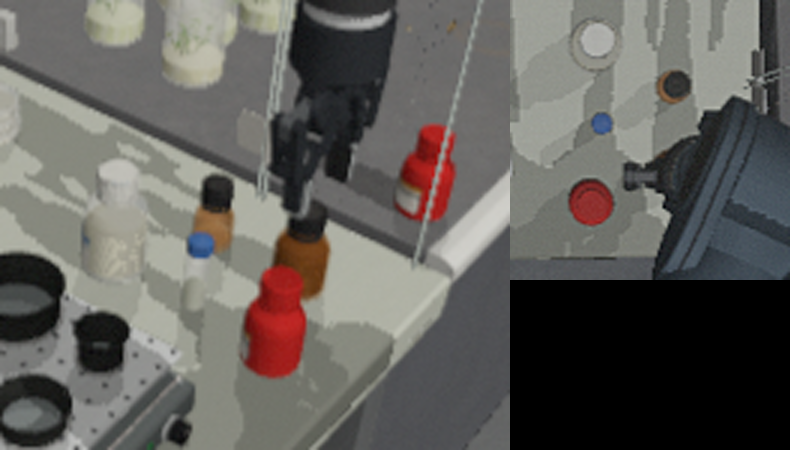

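The gripper stands over the amber cap, near crop (308,215), and is clear of the pane. I'll lower it and close.

drive_tool --pt "0.4 0 0 0.015 0" --pt "0.4 0 0 0.029 0" --pt "0.4 0 0 0.029 0" --pt "-1 0 0 0.029 0" --pt "-1 0 0 0.029 0" --pt "-1 0 0 0.029 0" --pt "-1 0 0 0.029 0" --pt "-1 0 0 0.029 0"

```text
time: 2.9
eef_pos: [0.4294, -0.1298, 0.0929]
tcp_rot: [0.0, 1.0, -0.002, 0.001]
ft_force: [-0.7, 1.6, 5.6]
finger_gap: 0.0289
grip_force: 59.2
```

drive_tool --pt "-1 0 0 -0.01 0" --pt "-1 0 0 -0.02 0" --pt "-1 0 0 -0.03 0" --pt "-1 0 0 -0.03 0"

```text
time: 3.3
eef_pos: [0.4297, -0.1302, 0.1234]
tcp_rot: [0.001, 1.0, -0.002, 0.002]
ft_force: [0.7, 0.1, -1.4]
finger_gap: 0.0289
grip_force: 59.4
```

```bash
python3 - <<'E'
from h import *
p,d=bot.grab_frame("scene")
cv2.imwrite("pics/a2.png",cv2.resize(p[150:250,270:380],(660,600),interpolation=cv2.INTER_CUBIC))
E
```

```text
(no output)
```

View pics/a2.png

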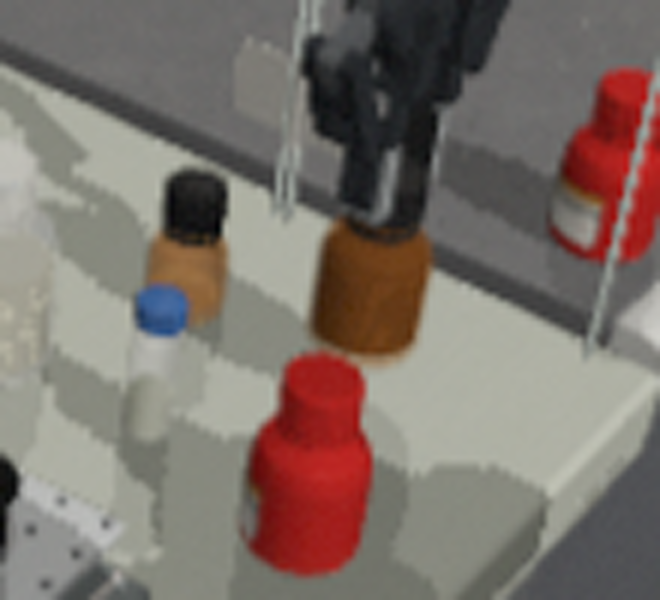

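Amber bottle held and hanging upright. Now I'll lift it and carry it to the medium cup.

drive_tool --pt "-1 0 0 -0.03 0" --pt "-1 0 0 -0.065 0" --pt "-1 0.01 -0.02 -0.09 0" --pt "-1 0.03 -0.06 -0.095 0" --pt "-1 0.045 -0.1 -0.095 0" --pt "-1 0.06 -0.14 -0.095 0" --pt "-1 0.075 -0.18 -0.095 0" --pt "-1 0.09 -0.22 -0.095 0"

```text
time: 4.15
eef_pos: [0.5193, 0.0802, 0.2157]
tcp_rot: [-0.006, 1.0, 0.01, -0.001]
ft_force: [-0.3, 0.3, -1.9]
finger_gap: 0.0289
grip_force: 59.7
```

drive_tool --pt "-1 0.01 -0.04 0 0" --pt "-1 0.018 -0.07 0 0" --pt "-1 0.022 -0.09 0 0" --pt "-1 0.022 -0.093 0 0" --pt "-1 0.022 -0.093 0 0" --pt "-1 0.022 -0.093 0 0"

```text
time: 4.75
eef_pos: [0.5432, 0.1256, 0.2172]
tcp_rot: [-0.023, 0.999, 0.041, -0.002]
ft_force: [-0.3, -0.5, -1.5]
finger_gap: 0.0291
grip_force: 59.7
```

```bash
python3 - <<'E'
from h import *
p,d=bot.grab_frame("scene")
print(bot.get_obs()["eef_pos"],bot.get_obs()["tcp_rot"])
cv2.imwrite("pics/a3.png",cv2.resize(p[150:290,170:310],(600,600),interpolation=cv2.INTER_CUBIC))
E
```

```text
[0.5432952  0.12548228 0.21733241] [-0.02335096  0.99887362  0.04126932 -0.00175298]
```

View pics/a3.png

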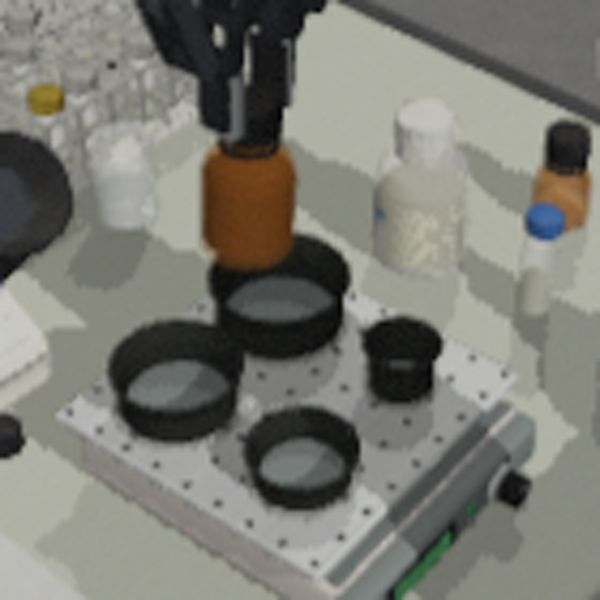

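It stopped short at y=.126, over the large cup, with a small tilt. A joint limit seems likely, so I'll check the joints.

```bash
python3 -c "
from h import *
o=bot.get_obs();print(o['joint_pos'].round(3) if hasattr(o['joint_pos'],'round') else o['joint_pos'])"
```

```text
[0.082 0.125 0.115 1.563 0.047 3.141]
```

Joint 6 is at its limit, since j6 = j1 + π − yaw. Turning the tool to a yaw of about 0.6 frees it.

drive_tool --pt "-1 0 0 0 -0.14" --pt "-1 0 0 0 -0.28" --pt "-1 0 0 0 -0.42" --pt "-1 0 0 0 -0.56" --pt "-1 0 0 0 -0.6" --pt "-1 0 0 0 -0.6" --pt "-1 0 0 0 -0.6"

```text
time: 5.5
eef_pos: [0.5435, 0.1257, 0.2175]
tcp_rot: [-0.023, 0.942, 0.334, 0.005]
ft_force: [-0.5, 0.3, -1.7]
finger_gap: 0.0288
grip_force: 59.7
```

```bash
cat >> h.py <<'E'
from scipy.spatial.transform import Rotation as Ro
def rel(*targets):
    o=bot.get_obs();w=o["tcp_rot"];R=Ro.from_quat([w[1],w[2],w[3],w[0]]).as_matrix()
    print("t",round(float(o["time"]),2),"x",np.round(o["eef_pos"],4),"yaw",round(np.arctan2(R[1,0],R[0,0]),3),"toolz",R[:,2].round(3),"j",np.round(o["joint_pos"],2))
    for t in targets: print(t,"->",(R.T@(np.array(t)-o["eef_pos"])).round(4))
E
python3 -c "
from h import *
rel((.542,.1787,.2175),(.542,.1787,.175),(.542,.1787,.149))"
```

```text
t 5.5 x [0.5435 0.1257 0.2175] yaw 0.681 toolz [-0.005  0.047 -0.999] j [0.08 0.12 0.12 1.56 0.05 2.54]
(0.542, 0.1787, 0.2175) -> [ 0.0322 -0.042   0.0024]
(0.542, 0.1787, 0.175) -> [ 0.0311 -0.0403  0.0449]
(0.542, 0.1787, 0.149) -> [ 0.0305 -0.0393  0.0709]
```

drive_tool --pt "-1 0.012 -0.014 0.001 0" --pt "-1 0.022 -0.028 0.002 0" --pt "-1 0.032 -0.042 0.0025 0" --pt "-1 0.032 -0.042 0.0025 0" --pt "-1 0.0317 -0.041 0.025 0" --pt "-1 0.0311 -0.04 0.045 0" --pt "-1 0.0311 -0.04 0.045 0"

```text
time: 6.2
eef_pos: [0.54, 0.1779, 0.1711]
tcp_rot: [-0.023, 0.942, 0.335, 0.002]
ft_force: [-1.1, 0.6, -2.5]
finger_gap: 0.0286
grip_force: 59.7
```

```bash
python3 - <<'E'
from h import *
rel((.542,.1787,.149))
p,d=bot.grab_frame("scene")
cv2.imwrite("pics/a4.png",cv2.resize(p[150:290,170:310],(600,600),interpolation=cv2.INTER_CUBIC))
E
```

```text
t 6.2 x [0.54   0.1779 0.1711] yaw 0.682 toolz [-0.012  0.045 -0.999] j [0.18 0.16 0.06 1.48 0.05 2.63]
(0.542, 0.1787, 0.149) -> [0.0016 0.0015 0.0221]
```

View pics/a4.png

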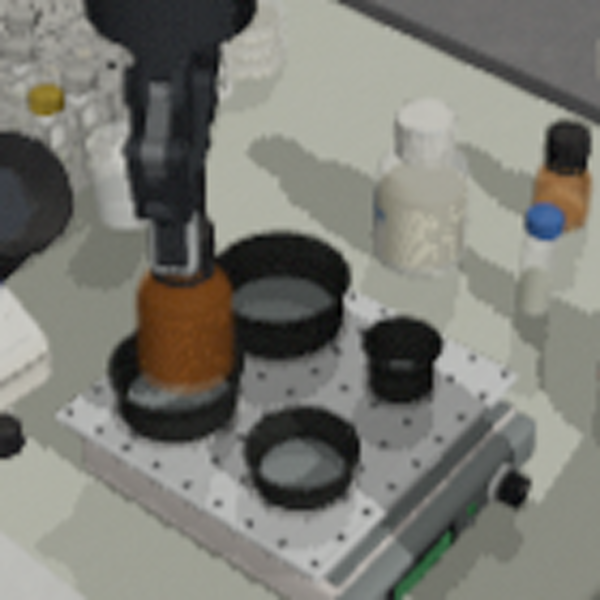

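The bottle is entering the medium cup centred, at crop (185,340). I'll lower it and release.

drive_tool --pt "-1 0.001 0.001 0.008 0" --pt "-1 0.0016 0.0015 0.015 0" --pt "-1 0.0016 0.0015 0.019 0" --pt "-1 0.0016 0.0015 0.022 0" --pt "-1 0.0016 0.0015 0.022 0"

```text
time: 6.75
eef_pos: [0.544, 0.1798, 0.1522]
tcp_rot: [-0.023, 0.942, 0.335, 0.005]
ft_force: [0.3, -1.0, -1.3]
finger_gap: 0.0286
grip_force: 59.7
```

drive_tool --pt "-1 -0.001 0 0.002 0" --pt "-1 -0.001 0 0.004 0" --pt "-1 -0.001 0 0.004 0"

```text
time: 7.05
eef_pos: [0.5433, 0.1794, 0.1485]
tcp_rot: [-0.023, 0.942, 0.335, 0.005]
ft_force: [-0.4, 0.2, -2.6]
finger_gap: 0.0288
grip_force: 59.7
```

drive_tool --pt "-1 0 0 0.002 0" --pt "-1 0 0 0.004 0" --pt "-1 0 0 0.004 0"

```text
time: 7.35
eef_pos: [0.5443, 0.1801, 0.1465]
tcp_rot: [-0.023, 0.942, 0.335, 0.007]
ft_force: [0.4, 0.3, 4.6]
finger_gap: 0.0289
grip_force: 60.3
```

Floor contact, with 4.6 N upward. Release, then go up.

drive_tool --pt "0.3 0 0 0 0" --pt "0.3 0 0 0 0" --pt "0.3 0 0 0 0" --pt "0.3 0 0 -0.015 0" --pt "0.3 0 0 -0.04 0" --pt "0.3 0 0 -0.075 0" --pt "0.3 0 0 -0.1 0" --pt "0.3 0 0 -0.1 0"

```text
time: 8.15
eef_pos: [0.5464, 0.1751, 0.251]
tcp_rot: [-0.022, 0.942, 0.335, 0.01]
ft_force: [0.3, -0.2, -0.7]
finger_gap: 0.0556
grip_force: 0.0
```

```bash
python3 - <<'E'
from h import *
rel((.565,.0,.25),(.565,-.044,.13))
p,d=bot.grab_frame("scene")
cv2.imwrite("pics/a5.png",cv2.resize(p[150:290,170:310],(500,500),interpolation=cv2.INTER_CUBIC))
E
```

```text
t 8.15 x [0.5464 0.1751 0.251 ] yaw 0.683 toolz [ 0.005  0.049 -0.999] j [0.17 0.16 0.22 1.62 0.05 2.63]
(0.565, 0.0, 0.25) -> [-0.0961  0.1474 -0.0075]
(0.565, -0.044, 0.13) -> [-0.128   0.1856  0.1102]
```

View pics/a5.png

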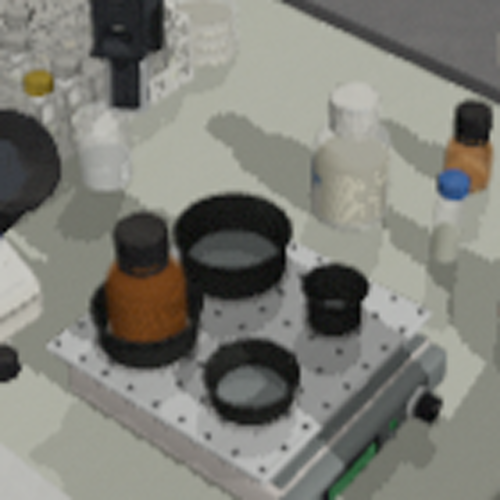

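Amber bottle stands upright in the medium cup. Next is the clear bottle.

drive_tool --pt "0.45 -0.02 0.03 0 0" --pt "0.45 -0.045 0.065 -0.003 0" --pt "0.45 -0.07 0.1 -0.005 0" --pt "0.45 -0.095 0.14 -0.007 0" --pt "0.45 -0.115 0.165 0 0" --pt "0.45 -0.128 0.186 0.04 0" --pt "0.45 -0.128 0.1855 0.08 0" --pt "0.45 -0.128 0.1855 0.1 0"

```text
time: 9.0
eef_pos: [0.5581, -0.0453, 0.1283]
tcp_rot: [-0.025, 0.942, 0.334, 0.002]
ft_force: [1.0, 0.4, -0.4]
finger_gap: 0.0622
grip_force: 0.0
```

drive_tool --pt "0.45 0 0 0 0" --pt "0.45 0 0 0 0"

```text
time: 9.2
eef_pos: [0.5606, -0.0447, 0.1334]
tcp_rot: [-0.024, 0.942, 0.335, 0.004]
ft_force: [-0.0, -0.0, 0.7]
finger_gap: 0.0621
grip_force: 0.0
```

```bash
python3 - <<'E'
from h import *
rel((.565,-.0445,.11))
p,d=bot.grab_frame("scene")
cv2.imwrite("pics/a6.png",cv2.resize(p[120:240,220:340],(500,500),interpolation=cv2.INTER_CUBIC))
E
```

```text
t 9.2 x [ 0.5606 -0.0447  0.1334] yaw 0.683 toolz [-0.007  0.047 -0.999] j [-0.22  0.16 -0.01  1.42  0.04  2.24]
(0.565, -0.0445, 0.11) -> [0.0029 0.0036 0.0233]
```

View pics/a6.png

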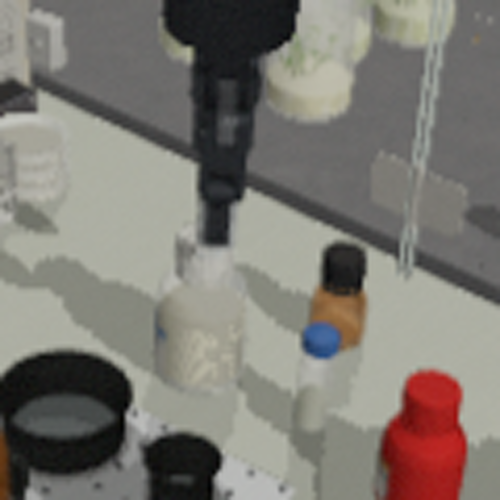

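The fingers straddle the white cap. Lower and close.

drive_tool --pt "0.45 0.002 0.003 0.012 0" --pt "0.45 0.003 0.0035 0.023 0" --pt "0.45 0.003 0.0035 0.023 0" --pt "-1 0.003 0.0035 0.023 0" --pt "-1 0.003 0.0035 0.023 0" --pt "-1 0.003 0.0035 0.023 0" --pt "-1 0.003 0.0035 0.023 0" --pt "-1 0.003 0.0035 0.023 0"

```text
time: 10.05
eef_pos: [0.5661, -0.0445, 0.1117]
tcp_rot: [-0.023, 0.942, 0.335, 0.006]
ft_force: [1.0, -0.4, 2.8]
finger_gap: 0.0329
grip_force: 60.1
```

drive_tool --pt "-1 0 0 -0.01 0" --pt "-1 0 0 -0.02 0" --pt "-1 0 0 -0.02 0"

```text
time: 10.35
eef_pos: [0.5671, -0.0459, 0.1331]
tcp_rot: [-0.022, 0.942, 0.335, 0.007]
ft_force: [0.4, 0.0, -1.4]
finger_gap: 0.0334
grip_force: 59.9
```

```bash
python3 -c "
from h import *
rel((.565,-.0445,.235),(.548,.0965,.235))"
```

```text
t 10.35 x [ 0.5671 -0.0459  0.1331] yaw 0.683 toolz [-0.002  0.046 -0.999] j [-0.22  0.18  0.    1.41  0.04  2.24]
(0.565, -0.0445, 0.235) -> [ 0.0021 -0.0062 -0.1017]
(0.548, 0.0965, 0.235) -> [ 0.0779 -0.1261 -0.0952]
```

drive_tool --pt "-1 0.001 -0.002 -0.03 0" --pt "-1 0.002 -0.004 -0.065 0" --pt "-1 0.01 -0.016 -0.095 0" --pt "-1 0.03 -0.045 -0.1 0" --pt "-1 0.05 -0.08 -0.099 0" --pt "-1 0.07 -0.11 -0.097 0" --pt "-1 0.0817 -0.1295 -0.095 0" --pt "-1 0.0817 -0.1295 -0.095 0"

```text
time: 11.15
eef_pos: [0.5472, 0.1048, 0.2331]
tcp_rot: [-0.024, 0.941, 0.337, 0.005]
ft_force: [0.3, -0.7, -2.5]
finger_gap: 0.0332
grip_force: 60.3
```

drive_tool --pt "-1 0 0 0 0" --pt "-1 0 0 0.02 0" --pt "-1 0 0 0.04 0" --pt "-1 0 0 0.04 0" --pt "-1 0 0 0.04 0"

```text
time: 11.65
eef_pos: [0.5475, 0.1027, 0.1929]
tcp_rot: [-0.023, 0.942, 0.334, 0.005]
ft_force: [0.1, -0.8, -2.2]
finger_gap: 0.0331
grip_force: 60.4
```

```bash
python3 - <<'E'
from h import *
rel((.5488,.1015,.18),(.5488,.1015,.167))
p,d=bot.grab_frame("scene")
cv2.imwrite("pics/a7.png",cv2.resize(p[140:280,170:310],(600,600),interpolation=cv2.INTER_CUBIC))
E
```

```text
t 11.65 x [0.5475 0.1027 0.1929] yaw 0.682 toolz [-0.007  0.047 -0.999] j [0.04 0.13 0.07 1.52 0.05 2.5 ]
(0.5488, 0.1015, 0.18) -> [-0.0001  0.0022  0.0128]
(0.5488, 0.1015, 0.167) -> [-0.0004  0.0028  0.0258]
```

View pics/a7.png

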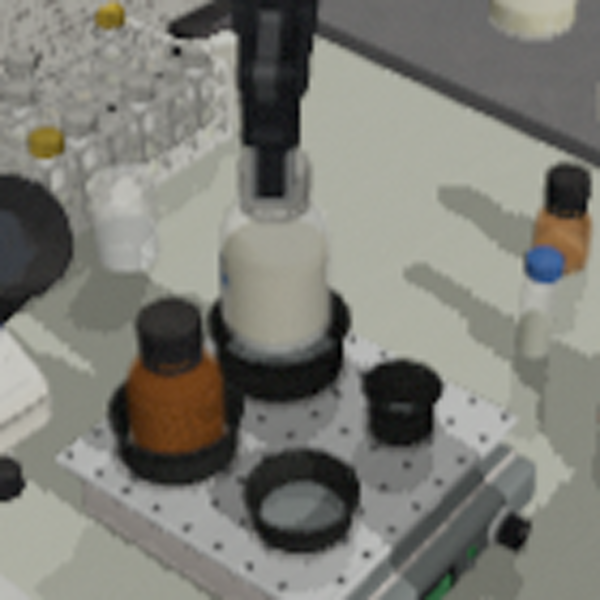

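The clear bottle is entering the large cup centred, at crop (275,320), and upright. Lower.

drive_tool --pt "-1 0 0.002 0.01 0" --pt "-1 0 0.0025 0.018 0" --pt "-1 0 0.0025 0.023 0" --pt "-1 0 0.0025 0.027 0" --pt "-1 0 0.0025 0.027 0"

```text
time: 12.2
eef_pos: [0.5487, 0.1031, 0.1653]
tcp_rot: [-0.023, 0.942, 0.335, 0.005]
ft_force: [-0.4, -0.6, -1.5]
finger_gap: 0.0331
grip_force: 60.3
```

drive_tool --pt "-1 0 0 0.002 0" --pt "-1 0 0 0.003 0" --pt "-1 0 0 0.003 0"

```text
time: 12.5
eef_pos: [0.5496, 0.1035, 0.1647]
tcp_rot: [-0.023, 0.942, 0.335, 0.006]
ft_force: [-1.8, 0.2, 4.3]
finger_gap: 0.0331
grip_force: 61.1
```

drive_tool --pt "0.3 0 0 0 0" --pt "0.3 0 0 0 0" --pt "0.3 0 0 0 0" --pt "0.3 0 0 -0.02 0" --pt "0.3 0 0 -0.05 0" --pt "0.3 0 0 -0.08 0" --pt "0.3 -0.02 0.02 -0.08 0" --pt "0.3 -0.05 0.05 -0.08 0"

```text
time: 13.3
eef_pos: [0.5435, 0.0299, 0.2415]
tcp_rot: [-0.022, 0.941, 0.337, 0.007]
ft_force: [0.2, -0.0, -0.8]
finger_gap: 0.0552
grip_force: 0.0
```

drive_tool --pt "0.35 -0.03 0.03 0 0" --pt "0.35 -0.06 0.06 0 0" --pt "0.35 -0.09 0.085 0 0" --pt "0.35 -0.11 0.105 0.01 0" --pt "0.35 -0.117 0.113 0.04 0" --pt "0.35 -0.117 0.113 0.08 0" --pt "0.35 -0.117 0.113 0.12 0" --pt "0.35 -0.117 0.113 0.135 0"

```text
time: 14.1
eef_pos: [0.5191, -0.1248, 0.0923]
tcp_rot: [-0.026, 0.942, 0.335, 0.002]
ft_force: [-0.3, 0.4, -0.6]
finger_gap: 0.0574
grip_force: 0.0
```

drive_tool --pt "0.35 0 0 0 0" --pt "0.35 0 0 0 0"

```text
time: 14.3
eef_pos: [0.5231, -0.126, 0.0988]
tcp_rot: [-0.022, 0.942, 0.335, 0.006]
ft_force: [0.6, 0.9, 1.5]
finger_gap: 0.0576
grip_force: 0.0
```

```bash
python3 - <<'E'
from h import *
rel((.5215,-.13,.095),(.5215,-.13,.072))
p,d=bot.grab_frame("scene")
cv2.imwrite("pics/a8.png",cv2.resize(p[130:270,200:360],(686,600),interpolation=cv2.INTER_CUBIC))
E
```

```text
t 14.3 x [ 0.5231 -0.126   0.0988] yaw 0.683 toolz [-0.004  0.046 -0.999] j [-0.38  0.12 -0.13  1.34  0.04  2.07]
(0.5215, -0.13, 0.095) -> [-0.0039  0.0022  0.0036]
(0.5215, -0.13, 0.072) -> [-0.0045  0.0031  0.0266]
```

View pics/a8.png

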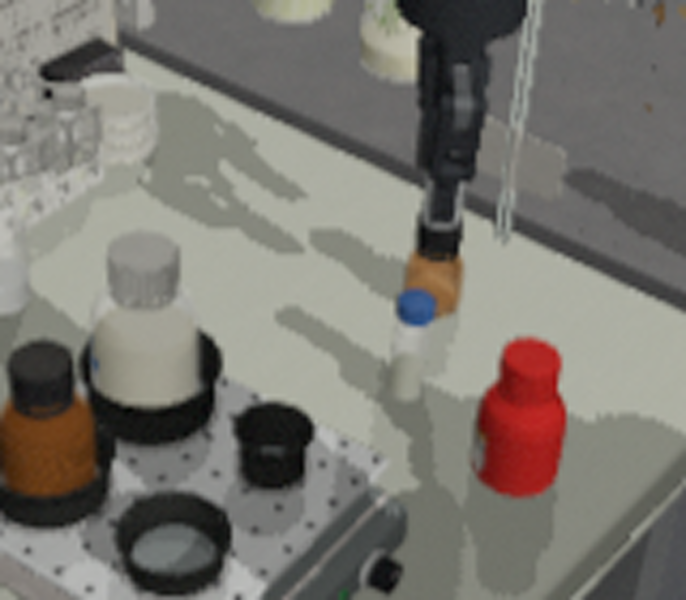

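The clear bottle is seated and upright. The gripper straddles the small amber's cap at crop (440,240). Lower and close.

drive_tool --pt "0.35 -0.0042 0.003 0.01 0" --pt "0.35 -0.0045 0.003 0.02 0" --pt "0.35 -0.0045 0.003 0.0265 0" --pt "0.35 -0.0045 0.003 0.0265 0" --pt "-1 -0.0045 0.003 0.0265 0" --pt "-1 -0.0045 0.003 0.0265 0" --pt "-1 -0.0045 0.003 0.0265 0" --pt "-1 -0.0045 0.003 0.0265 0"

```text
time: 15.15
eef_pos: [0.521, -0.1299, 0.0713]
tcp_rot: [-0.023, 0.942, 0.335, 0.006]
ft_force: [0.4, 0.2, 1.3]
finger_gap: 0.0254
grip_force: 59.2
```

drive_tool --pt "-1 0 0 0 0" --pt "-1 0 0 -0.01 0" --pt "-1 0 0 -0.02 0" --pt "-1 0 0 -0.02 0"

```text
time: 15.55
eef_pos: [0.5221, -0.1313, 0.093]
tcp_rot: [-0.022, 0.942, 0.335, 0.007]
ft_force: [0.1, -0.7, -0.2]
finger_gap: 0.0262
grip_force: 59.0
```

```bash
python3 -c "
from h import *
rel((.522,-.13,.22),(.4608,.1775,.22))"
```

```text
t 15.55 x [ 0.5221 -0.1313  0.093 ] yaw 0.683 toolz [-0.002  0.045 -0.999] j [-0.39  0.12 -0.14  1.33  0.04  2.06]
(0.522, -0.13, 0.22) -> [ 0.0042 -0.0057 -0.1268]
(0.4608, 0.1775, 0.22) -> [ 0.1508 -0.2825 -0.1127]
```

drive_tool --pt "-1 0.0015 -0.002 -0.045 0" --pt "-1 0.003 -0.004 -0.09 0" --pt "-1 0.01 -0.018 -0.124 0" --pt "-1 0.026 -0.048 -0.126 0" --pt "-1 0.045 -0.083 -0.125 0" --pt "-1 0.064 -0.118 -0.122 0" --pt "-1 0.083 -0.153 -0.12 0" --pt "-1 0.102 -0.188 -0.118 0"

```text
time: 16.35
eef_pos: [0.4813, 0.0751, 0.2189]
tcp_rot: [-0.023, 0.942, 0.335, 0.006]
ft_force: [0.7, -0.9, -0.2]
finger_gap: 0.0258
grip_force: 59.3
```

drive_tool --pt "-1 0.019 -0.035 0.002 0" --pt "-1 0.037 -0.068 0.004 0" --pt "-1 0.049 -0.0945 0.005 0" --pt "-1 0.049 -0.0945 0.005 0" --pt "-1 0.049 -0.0945 0.03 0" --pt "-1 0.049 -0.0945 0.055 0" --pt "-1 0.049 -0.0945 0.065 0" --pt "-1 0.049 -0.0945 0.065 0"

```text
time: 17.15
eef_pos: [0.4584, 0.18, 0.1568]
tcp_rot: [-0.023, 0.942, 0.335, 0.003]
ft_force: [-0.4, -1.1, -1.2]
finger_gap: 0.0257
grip_force: 59.3
```

```bash
python3 - <<'E'
from h import *
rel((.4605,.1775,.148),(.4605,.1775,.125))
p,d=bot.grab_frame("scene")
cv2.imwrite("pics/a9.png",cv2.resize(p[140:280,170:310],(600,600),interpolation=cv2.INTER_CUBIC))
E
```

```text
t 17.15 x [0.4584 0.18   0.1568] yaw 0.682 toolz [-0.009  0.046 -0.999] j [ 0.21 -0.04 -0.18  1.44  0.05  2.67]
(0.4605, 0.1775, 0.148) -> [-0.0001  0.0036  0.0086]
(0.4605, 0.1775, 0.125) -> [-0.0006  0.0046  0.0316]
```

View pics/a9.png

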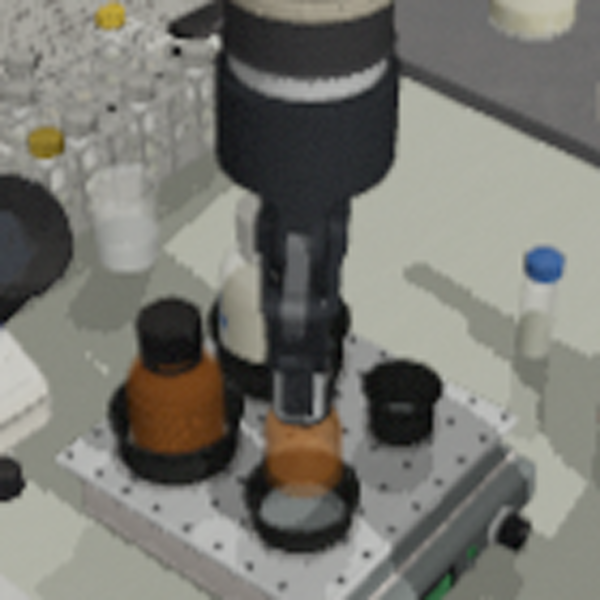

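The small amber is above the small cup, at crop (303,450). Lower.

drive_tool --pt "-1 -0.001 0.002 0.004 0" --pt "-1 -0.001 0.003 0.012 0" --pt "-1 -0.001 0.0035 0.02 0" --pt "-1 -0.001 0.0035 0.028 0" --pt "-1 -0.001 0.0035 0.028 0" --pt "-1 -0.001 0.0035 0.028 0"

```text
time: 17.8
eef_pos: [0.4605, 0.1788, 0.1301]
tcp_rot: [-0.023, 0.942, 0.335, 0.005]
ft_force: [-0.1, 0.2, -0.6]
finger_gap: 0.0259
grip_force: 59.4
```

drive_tool --pt "-1 0 0.001 0.002 0" --pt "-1 0 0.001 0.004 0" --pt "-1 0 0.001 0.005 0" --pt "-1 0 0.001 0.005 0"

```text
time: 18.2
eef_pos: [0.4614, 0.1783, 0.1254]
tcp_rot: [-0.023, 0.942, 0.335, 0.005]
ft_force: [-0.2, -0.6, -1.6]
finger_gap: 0.0258
grip_force: 59.4
```

drive_tool --pt "-1 0 0 0.002 0" --pt "-1 0 0 0.003 0" --pt "-1 0 0 0.003 0"

```text
time: 18.5
eef_pos: [0.4621, 0.1787, 0.1242]
tcp_rot: [-0.023, 0.942, 0.335, 0.006]
ft_force: [-1.9, 0.0, 4.4]
finger_gap: 0.0257
grip_force: 60.0
```

drive_tool --pt "0.25 0 0 0 0" --pt "0.25 0 0 0 0" --pt "0.25 0 0 0 0" --pt "0.25 0 0 -0.02 0" --pt "0.25 0 0 -0.055 0" --pt "0.25 0 0 -0.09 0" --pt "0.25 -0.02 0.028 -0.1 0" --pt "0.25 -0.045 0.063 -0.1 0"

```text
time: 19.3
eef_pos: [0.4686, 0.0969, 0.2219]
tcp_rot: [-0.022, 0.941, 0.337, 0.008]
ft_force: [1.3, -0.7, -0.6]
finger_gap: 0.0537
grip_force: 0.0
```

drive_tool --pt "0.25 -0.025 0.035 0 0" --pt "0.25 -0.05 0.07 0 0" --pt "0.25 -0.075 0.105 0 0" --pt "0.25 -0.085 0.122 0.02 0" --pt "0.25 -0.085 0.122 0.06 0" --pt "0.25 -0.085 0.122 0.1 0" --pt "0.25 -0.085 0.122 0.125 0" --pt "0.25 -0.085 0.122 0.125 0"

```text
time: 20.1
eef_pos: [0.4734, -0.0447, 0.0819]
tcp_rot: [-0.026, 0.942, 0.335, 0.001]
ft_force: [-0.6, 0.4, 0.8]
finger_gap: 0.0534
grip_force: 0.0
```

drive_tool --pt "0.25 0 0 0 0" --pt "0.25 0 0 0 0"

```text
time: 20.3
eef_pos: [0.479, -0.046, 0.0891]
tcp_rot: [-0.022, 0.942, 0.335, 0.007]
ft_force: [-0.4, -0.8, 0.5]
finger_gap: 0.0534
grip_force: 0.0
```

```bash
python3 - <<'E'
from h import *
rel((.479,-.047,.095),(.479,-.047,.066))
p,d=bot.grab_frame("scene")
cv2.imwrite("pics/a10.png",cv2.resize(p[140:270,190:340],(690,598),interpolation=cv2.INTER_CUBIC))
E
```

```text
t 20.3 x [ 0.479  -0.046   0.0891] yaw 0.683 toolz [-0.002  0.046 -0.999] j [-0.26 -0.03 -0.3   1.31  0.04  2.19]
(0.479, -0.047, 0.095) -> [-0.0004  0.0005 -0.006 ]
(0.479, -0.047, 0.066) -> [-0.0013  0.0016  0.023 ]
```

View pics/a10.png

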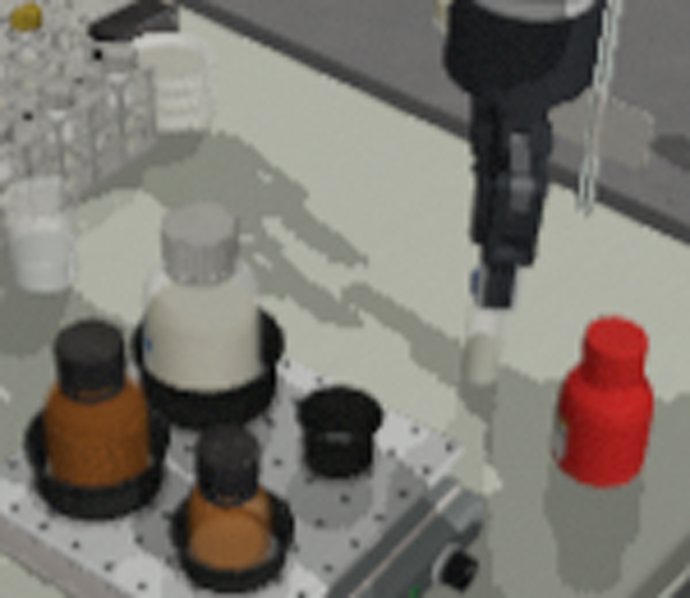

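Three vessels are seated and upright, and the gripper is over the vial at crop (485,290). Lower and close.

drive_tool --pt "0.25 -0.001 0.001 0.012 0" --pt "0.25 -0.001 0.0016 0.023 0" --pt "0.25 -0.001 0.0016 0.023 0" --pt "-1 -0.001 0.0016 0.023 0" --pt "-1 -0.001 0.0016 0.023 0" --pt "-1 -0.001 0.0016 0.023 0" --pt "-1 -0.001 0.0016 0.023 0" --pt "-1 -0.001 0.0016 0.023 0"

```text
time: 21.15
eef_pos: [0.478, -0.0466, 0.0643]
tcp_rot: [-0.023, 0.942, 0.335, 0.006]
ft_force: [0.2, -0.6, 1.4]
finger_gap: 0.0199
grip_force: 58.3
```

drive_tool --pt "-1 0 0 0 0" --pt "-1 0 0 -0.02 0" --pt "-1 0 0 -0.06 0" --pt "-1 0 0 -0.1 0" --pt "-1 0 0 -0.13 0" --pt "-1 0 0 -0.13 0"

```text
time: 21.75
eef_pos: [0.4809, -0.0533, 0.199]
tcp_rot: [-0.02, 0.942, 0.335, 0.009]
ft_force: [0.3, -0.5, -1.4]
finger_gap: 0.0204
grip_force: 58.0
```

```bash
python3 -c "
from h import *
rel((.466,.0957,.19),(.466,.0957,.155))"
```

```text
t 21.75 x [ 0.4809 -0.0533  0.199 ] yaw 0.683 toolz [ 0.004  0.045 -0.999] j [-0.28 -0.06 -0.11  1.53  0.04  2.18]
(0.466, 0.0957, 0.19) -> [ 0.0822 -0.1245  0.0156]
(0.466, 0.0957, 0.155) -> [ 0.0811 -0.1234  0.0506]
```

drive_tool --pt "-1 0.015 -0.02 0.003 0" --pt "-1 0.035 -0.053 0.006 0" --pt "-1 0.055 -0.083 0.01 0" --pt "-1 0.075 -0.113 0.014 0" --pt "-1 0.082 -0.1245 0.0156 0" --pt "-1 0.0815 -0.124 0.04 0" --pt "-1 0.0815 -0.1235 0.05 0" --pt "-1 0.0815 -0.1235 0.05 0"

```text
time: 22.55
eef_pos: [0.4612, 0.0963, 0.1479]
tcp_rot: [-0.024, 0.942, 0.335, 0.003]
ft_force: [0.3, -0.6, 0.2]
finger_gap: 0.0205
grip_force: 58.1
```

drive_tool --pt "-1 0 0 0 0" --pt "-1 0 0 0 0"

```text
time: 22.75
eef_pos: [0.4638, 0.0963, 0.1515]
tcp_rot: [-0.023, 0.942, 0.335, 0.006]
ft_force: [-0.1, -0.5, -0.0]
finger_gap: 0.0202
grip_force: 58.1
```

```bash
python3 - <<'E'
from h import *
rel((.466,.0957,.14),(.466,.0957,.119))
p,d=bot.grab_frame("scene")
cv2.imwrite("pics/a11.png",cv2.resize(p[165:285,180:300],(600,600),interpolation=cv2.INTER_CUBIC))
E
```

```text
t 22.75 x [0.4638 0.0963 0.1515] yaw 0.682 toolz [-0.004  0.047 -0.999] j [ 0.03 -0.09 -0.23  1.43  0.05  2.49]
(0.466, 0.0957, 0.14) -> [0.0011 0.0023 0.0115]
(0.466, 0.0957, 0.119) -> [0.0005 0.0031 0.0325]
```

View pics/a11.png

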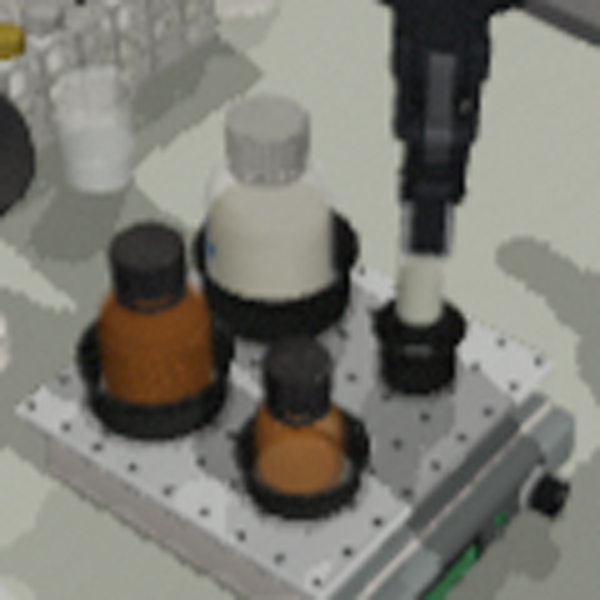

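The vial hangs upright over the narrow cup at crop (420,300). Lower.

drive_tool --pt "-1 0.001 0.002 0.006 0" --pt "-1 0.0005 0.002 0.014 0" --pt "-1 0.0005 0.002 0.022 0" --pt "-1 0.0005 0.002 0.03 0" --pt "-1 0.0005 0.002 0.03 0" --pt "-1 0.0005 0.002 0.03 0"

```text
time: 23.4
eef_pos: [0.4642, 0.0971, 0.1202]
tcp_rot: [-0.023, 0.942, 0.335, 0.005]
ft_force: [-0.2, -0.6, -0.5]
finger_gap: 0.0206
grip_force: 58.1
```

drive_tool --pt "-1 0 0 0.002 0" --pt "-1 0 0 0.003 0" --pt "-1 0 0 0.003 0"

```text
time: 23.7
eef_pos: [0.4647, 0.0972, 0.1178]
tcp_rot: [-0.023, 0.942, 0.335, 0.006]
ft_force: [-0.3, -0.1, -0.1]
finger_gap: 0.0199
grip_force: 58.1
```

drive_tool --pt "-1 0 0 0.002 0" --pt "-1 0 0 0.002 0" --pt "-1 0 0 0.002 0"

```text
time: 24.0
eef_pos: [0.4652, 0.0974, 0.1173]
tcp_rot: [-0.023, 0.942, 0.335, 0.006]
ft_force: [-1.2, -0.8, 5.7]
finger_gap: 0.0204
grip_force: 58.5
```

Floor contact. Release and retreat.

drive_tool --pt "-0.1 0 0 0 0" --pt "-0.1 0 0 0 0" --pt "-0.1 0 0 0 0" --pt "-0.1 0 0 -0.02 0" --pt "-0.1 0 0 -0.055 0" --pt "-0.1 0 0 -0.1 0" --pt "-0.1 0 0 -0.14 0" --pt "-0.1 0 0 -0.14 0"

```text
time: 24.8
eef_pos: [0.4683, 0.0906, 0.2622]
tcp_rot: [-0.021, 0.942, 0.335, 0.011]
ft_force: [-0.1, 0.3, -0.5]
finger_gap: 0.0385
grip_force: 0.0
```

drive_tool --pt "-0.1 -0.05 0.005 0 0" --pt "-0.1 -0.08 0.04 0 0" --pt "-0.1 -0.12 0.06 0 0" --pt "-0.1 -0.15 0.06 0 0" --pt "-0.1 -0.18 0.06 0 0" --pt "-0.1 -0.18 0.06 0 0" --pt "-0.1 -0.18 0.06 0 0"

```text
time: 25.5
eef_pos: [0.3636, -0.0695, 0.248]
tcp_rot: [-0.023, 0.942, 0.334, 0.006]
ft_force: [-0.2, -0.3, -0.0]
finger_gap: 0.0385
grip_force: 0.0
```

```bash
python3 - <<'E'
from h import *
rel()
q,d=bot.grab_frame("top");X=back("top",d);cv2.imwrite("pics/end.png",q)
for n,c,h,r in(("L",(.5468,.1013),.103,.0185),("M",(.5411,.1831),.086,.0165),("S",(.4593,.1775),.068,.0145),("N",(.465,.0957),.072,.0115)):
    zt=.0545+h;m=(np.hypot(X[...,0]-c[0],X[...,1]-c[1])<.035)&(abs(X[...,2]-zt)<.008)
    Q=X[m];print(n,m.sum(),"mid",((Q.min(0)+Q.max(0))/2)[:2].round(4),"mean-off",(Q[:,:2].mean(0)-c).round(4),"top-expected",(np.median(Q[:,2])-zt).round(4),"w",np.ptp(Q,0)[:2].round(3))
E
```

```text
t 25.5 x [ 0.3636 -0.0695  0.248 ] yaw 0.681 toolz [-0.005  0.048 -0.999] j [-0.4  -0.34 -0.25  1.68  0.04  2.05]
L 175 mid [0.5489 0.1031] mean-off [0.0016 0.0016] top-expected -0.001 w [0.036 0.035]
M 127 mid [0.541  0.1832] mean-off [-0.0006 -0.0003] top-expected -0.0012 w [0.031 0.031]
S 100 mid [0.4602 0.1775] mean-off [ 0.0014 -0.0001] top-expected -0.0014 w [0.026 0.028]
N 64 mid [0.4643 0.0964] mean-off [-0.0002  0.0008] top-expected -0.0014 w [0.021 0.021]
```

All four caps are within about 3 mm of their cup centres and at the seated height. Handing in.

```bash
python3 -c "
from station import bot
print(bot.job_done())"
```

```text
the job is handed in; nothing more can be done
None
```

I handed the job in at about 25.5 s: all four vessels are released in their matching cups, with a final depth check showing each cap within about 3 mm of its cup centre and at seated height, but no verdict came back.

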